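# Swing the food warmer over the tray

## Task

Swing the heavy warmer hood from its parked position over to the bagel tray and bring it to rest squarely above the tray, without slamming it: no hard knocks against it, and never let it run on into the buffer at the far end. Push it by the black bumper bars along its two long sides and do not touch the grille on top or the end cap, which are hot. Then let go of it, leave it hanging still above the tray by itself for five seconds before you finish, and do not shift the bottle, bowl or tub standing around.

Things in the scene. Friction and masses are not known exactly. Their poses are not given: they have to be found in the camera images.
- warmer: Fixed stand: round foot 170 mm across, post 38 mm thick, 284 mm tall, and a low tray with two bagels (260 x 170 mm, tops 33 mm high). Origin on the counter at the post's axis; yaw varies. In its frame the parked hood points from the post along (-cos 0.65, -sin 0.65); the tray's centre lies 245 mm out along (-cos 0.65, +sin 0.65), squarely under the hood at joint 1.3.
- swing (a joint): Angle q of the hood about the vertical post (rad): 0 parked, at rest at the start; grows clockwise seen from above, towards the tray; 1.3 is squarely above the tray. In the warmer's frame the hood points along -(cos(0.65-q), sin(0.65-q)). Stops at -0.15 and 1.84; beyond 1.78 it has run into the far buffer. Small swings about 1.3 last about 4 s each and die out very slowly.
- pivot (a point): Point on the post's axis 200 mm above the counter. Hood inertia about this axis: 0.35 kg m2 nominal, varies by 20 percent; hinge damping 0.008 N m s/rad, dry friction 0.001 N m. Pushed slowly over the hump the hood then falls away by itself, reaches about 0.65 rad/s above the tray and turns back at about 1.62.
- barrel: Dark barrel of the over-centre spring strut under the hood; origin on its pin, 160 mm from the post's axis along the warmer's own -x. Its rod ends on the hood 50 mm from the post's axis. Spring 800 N/m, free at q = 0 and 1.3, where the strut is 124 mm long; shortest, 110 mm, at the hump q = 0.65. So the hood rests at 0 and 1.3; climbing the hump costs 0.078 J.
- hood: Plain aluminium box, about 5 kg, 350 mm long, 120 mm wide (148 with its bumper bars: too wide to grip), 80 mm tall, underside 155 mm and top 235 mm above the counter, 50 to 400 mm from the post's axis. Origin on the counter at the post's axis; own -x points along the hood away from the post, own +y is the side leading towards the tray.
- push (a point): Point on the outer face of the trailing (own -y) bumper bar, 310 mm from the post's axis, 74 mm off the hood's middle plane, 200 mm above the counter: a good place to push the hood towards the tray, or to brake it when it swings back. Finger tips 40 mm below the hood's top leave room for the gripper above the grille.
- lead (a point): The same point on the other, leading (own +y) bumper bar: a place to brake it from ahead. Each bar is black rubber, 340 mm long, 44 mm tall (175 to 219 mm above the counter), sprung with 900 N/m and 15 N s/m and 5 mm of travel; met at 0.06 m/s or less it gives softly, met faster than about 0.1 m/s it bottoms out with a hard knock.
- grille: Hot dark grille covering the hood's top, its surface 239 mm above the counter (louvres 241 mm); not to be touched. Origin the same as the hood's.
- endcap: Hot dark plate on the hood's free end, 400 to 408 mm from the post's axis; not to be touched. Origin the same as the hood's.
- sauce: Loose orange sauce bottle, 64 mm across and 190 mm tall, right of the work, near the robot; origin under its centre. Leave it alone.
- bowl: Loose steel bowl, 170 mm across and 75 mm tall, right of the work; origin under its centre. Leave it alone.
- tub: Loose white tub, 130 x 170 x 70 mm, left of the work; origin under its centre. Leave it alone.

How it is judged:
By the outcome, as a careful person would: the job done as asked, in the order asked, and still so for the second after the job is handed in, with the robot touching nothing.
It also fails if it takes over 53 s, if anything falls off the work surface, if the arm or the gripper's body presses on something with over 40 N, if the wrist force passes 120 N, or if a joint passes its speed limit or range.

## Robot

A 6-joint arm with a two-finger parallel gripper is mounted at the origin on the work surface. World frame = base frame: x ahead of the robot, y to its left, z up, the work surface at z = 0. Lengths are in m, angles in rad, forces in N, time in s.
With the tool pointing down it reaches from about 0.4 to 0.925 m from the base axis. Payload 12.5 kg.
Tool frame: the origin (TCP) lies at the very end of the fingers, on their centre line; the grasp point (between the pads) lies 19 mm behind it; z points along the fingers, y is the line along which they close (so a half turn about z gives the same grasp; the last joint's range is limited). The gripper opens to 95 mm and grips with 3 to 60 N. Pads are 20 mm wide; open, the fingers measure 119 mm over their backs; the gripper's body (75 mm by 180 mm) begins 59 mm behind the grasp point.
Start: joints at [1.081, 0.491, 1.559, -0, 1.092, -0.106], TCP at [0.234, 0.58, 0.215] pointing down, gripper open.
Joint ranges: [-3.1, 3.1], [-0.84, 2.19], [0.05, 2.79], [-1.13, 4.28], [0.06, 2.93], [-2.69, 2.69]. Speed limits (rad/s): [2.22, 2.22, 2.79, 3.14, 3.14, 3.14].

## Interface

Orientations are given as a unit quaternion [w, x, y, z].
In Python, from workcell import * gives the robot as it stands. The module is installed in compiled form; this text tells all that it offers.
- The arm moves only by the tool jog_arm, never from a script. Its argument "increments" is a list of rows, each a list of 2 entries, a list of its own where there are three numbers: the shift along the tool's x, y, z normalised to -1 to 1, where 1 is 1 m, then the turn about the tool's z normalised to -1 to 1, where 1 is pi rad. A call has 1 to 10 rows; each row is the pose to reach, as a shift and turn from the pose commanded when the call began, along the tool's axes at that moment, turning the shorter way round; what a row does not reach only later rows make up. A row lasts 1/10 s, in which the tool goes at most 50 mm and 8.59 degrees, less where a joint would pass 70% of its speed; a pose out of reach is approached as far as the arm can. A call with a number of a shift or a turn outside -1 to 1 is refused whole. A call with a gripper value outside its range is refused whole. "fingers" is the closure, from -1 (fully open) to 1 (shut), set as the call begins (left out, the last holds). The fingers move at their own pace and stop on an object; "grip_force" is the grip in N (left out, the last holds). Time passes only in rows, so rows that repeat a pose let the fingers close. It gives the time, the measured TCP pose, the force, the opening and the grip force at its end, in the units of the state.
- state(): the state, without advancing time (a new reading comes with each control period).
- read_camera(name): name is "scene" or "top"; returns (picture, depth): 384x512x3 uint8, blue, green, red; 384x512 float32, m along the optical axis (not along the pixel's ray), 0 where there is no reading.
- calibration(name): a dict with "K" (3x3 intrinsics, pixels), "extrinsics" (4x4, takes a point from camera to world coordinates). Camera axes: x right, y down, z forward; pixel columns grow to the right and rows downward; lengths in m; the calibration is good to about 2 mm. A picture is of the moment at which its call begins. calibration takes no time and is no camera call.
- finish_job(): hands the job in; it is judged then, once.
Trained networks look in the newest picture that a camera, given by its name, has taken for a name from the list of things; names that differ only in an ending like _2 or _b are one class to them, and where a whole thing is asked for, a point or a joint stands for the part that bears it (a point fixed in the world has none). Each returns a list of dicts, best first, with "confidence" (0 to 1); they miss things now and then, are a little off and sometimes report something else, mostly with a low value. They report only what shows in the picture. A call takes as long as a camera call.
- boxes_of(thing, camera): "point" ([x, y, z] in m, in the coordinates of the camera as it stood for that picture, good to about 4 mm: the middle of the surface that is visible of it).
- trace(thing, camera): "pixels" (384x512 bool, what is visible of it).
The state is a dict: "t": time; "joint_positions": joint angles; "joint_vel": joint speeds; "joint_efforts": joint torques, N m; "eef_pos": TCP position; "tool_rot": TCP orientation; "contact_force": force on the tool from outside, world axes, zero at the start; "torque": the same for the moment, N m; "gripper_width": finger opening in m; "gripper_force": force on a finger pad.
Only numpy, scipy, OpenCV 4.12 (cv2) and the standard library are available. Lean on these libraries where they do the work, as an engineer would, in place of code of your own. Each camera call takes 0.05 s, during which the arm holds its last target. There are 200 camera calls.

## Working session

There is one attempt and no reset: what is moved stays moved. The work goes in short steps, Python scripts to look and compute and a tool call to move; the robot and the scene stay as the last step left them, time stands still between calls to the robot, and variables do not carry over. Pictures are saved under pics/ and viewed, at most 10 in all, crops included, and the job is handed in when it is done.

Besides the shell and the picture viewer there is one more tool, called after "Emit:" as name(argument=value, ...) on one line, values as JSON. jog_arm: Moves the arm, as the interface text tells. Scaled input: -1 to 1 covers 1 m each way for a shift and pi rad each way for a turn. Its arguments: {"type":"object","properties":{"increments":{"type":"array"},"fingers":{"type":"number"},"grip_force":{"type":"number"}},"required":["increments"]}

```bash
mkdir -p pics; cat > h.py <<'E'
from workcell import *
import numpy as np, cv2
def towld(p,cam):
    E=np.array(calibration(cam)["extrinsics"]); return E[:3,:3]@np.array(p)+E[:3,3]
def cloud(cam,d):
    K=np.array(calibration(cam)["K"]);E=np.array(calibration(cam)["extrinsics"])
    v,u=np.mgrid[:384,:512]; P=np.stack([(u-K[0,2])/K[0,0]*d,(v-K[1,2])/K[1,1]*d,d],-1)
    return P@E[:3,:3].T+E[:3,3]
E
python3 - <<'E'
from h import *
s=state();print({k:np.round(s[k],3) for k in s})
ims=[]
for c in("top","scene"):
    im,d=read_camera(c);ims.append(im);np.save(c+".npy",d)
    print(c,np.round(calibration(c)["extrinsics"],3).tolist())
    for t in("warmer","hood","grille","endcap","barrel","pivot","push","lead","sauce","bowl","tub"):
        r=boxes_of(t,c)[:2]; print(t,[(round(x["confidence"],2),np.round(towld(x["point"],c),3)) for x in r])
    for t in("grille","endcap"):
        r=trace(t,c)
        if r:
            P=cloud(c,d)[r[0]["pixels"]&(d>0)]; rect=cv2.minAreaRect(P[:,:2].astype(np.float32)*1000); print(t,len(P),rect,np.median(P[:,2]),cv2.boxPoints(rect).round().tolist())
cv2.imwrite("pics/a.png",ims[0]);cv2.imwrite("pics/b.png",ims[1])
print(state()["t"])
E
```

```text
{'t': np.float64(0.0), 'joint_positions': array([ 1.081,  0.492,  1.559, -0.   ,  1.092, -0.106]), 'joint_vel': array([-0.001,  0.001, -0.001,  0.   , -0.001, -0.001]), 'joint_efforts': array([-1.0000e-03, -6.1262e+01, -2.5818e+01,  6.9000e-02,  4.8000e-02,
       -0.0000e+00]), 'eef_pos': array([0.234, 0.579, 0.214]), 'tool_rot': array([-0.   ,  0.191,  0.982, -0.001]), 'contact_force': array([ 0.084,  0.333, -0.249]), 'torque': array([-0.004, -0.015,  0.003]), 'gripper_force': np.float64(0.0), 'gripper_width': np.float64(0.095)}
top [[0.007, -0.986, 0.169, 0.284], [-1.0, -0.008, -0.008, 0.03], [0.009, -0.169, -0.986, 1.795], [0.0, 0.0, 0.0, 1.0]]
warmer [(0.63, array([0.585, 0.027, 0.217])), (0.42, array([ 0.588, -0.092,  0.235]))]
hood [(0.56, array([ 0.576, -0.1  ,  0.242]))]
grille [(0.65, array([ 0.583, -0.096,  0.242]))]
endcap [(0.59, array([ 0.458, -0.223,  0.229]))]
barrel [(0.61, array([ 0.583, -0.095,  0.242])), (0.6, array([0.602, 0.04 , 0.142]))]
pivot [(0.81, array([0.582, 0.024, 0.219]))]
push [(0.8, array([ 0.635, -0.145,  0.22 ]))]
lead [(0.9, array([ 0.538, -0.049,
[... 1047 characters left out ...]
 array([ 0.651, -0.136,  0.216])), (0.54, array([0.558, 0.537, 0.015]))]
lead [(0.52, array([ 0.569, -0.03 ,  0.216]))]
sauce [(0.94, array([ 0.367, -0.421,  0.105]))]
bowl [(0.88, array([ 0.541, -0.484,  0.035])), (0.51, array([ 0.616, -0.089,  0.238]))]
tub [(0.57, array([0.555, 0.54 , 0.019]))]
grille 2884 ((589.908447265625, -98.32701110839844), (341.2659606933594, 112.18984985351562), 43.41144561767578) 0.23944923784024247 [[427.0, -175.0], [505.0, -256.0], [752.0, -22.0], [675.0, 60.0]]
endcap 36 ((366.1964111328125, -259.48541259765625), (222.3488006591797, 70.95513916015625), 27.26390266418457) 0.232044143847511 [[251.0, -279.0], [284.0, -342.0], [481.0, -240.0], [449.0, -177.0]]
1.4
```

View pics/a.png

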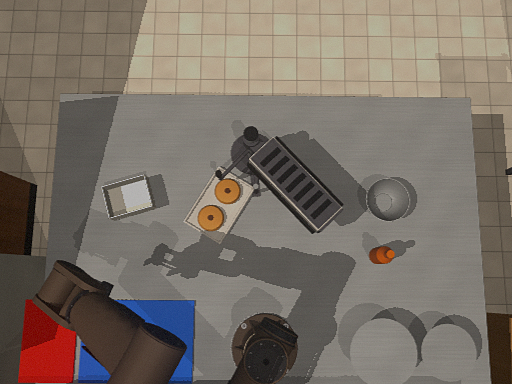

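View pics/b.png

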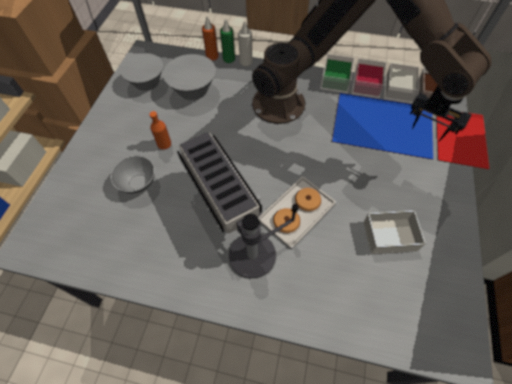

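The top view shows the parked hood running from the post at about (250,133) to its end cap at about (330,220). The tray is at (220,203), the bowl at (388,200), the bottle at (381,256) and the tub at (128,196). The scene view agrees with this layout. The grille fit puts the pivot near (0.753, 0.057), with the hood pointing along 223.5°.

```bash
cat >> h.py <<'E'
from scipy.optimize import least_squares
from scipy.spatial.transform import Rotation as Ro
PIV=np.array([.753,.057]); TH0=np.deg2rad(223.5)
def gpts(cam,d):
    P=cloud(cam,d)[d>0]; r=np.hypot(*(P[:,:2]-PIV).T)
    return P[(abs(P[:,2]-.2395)<.005)&(r>.06)&(r<.42)][:,:2]
def hoodq(cam="top"):
    t=state()["t"]; _,d=read_camera(cam); X=gpts(cam,d)-PIV
    qs=np.arange(-.15,1.85,.004); th=TH0-qs
    # count of grille points inside the 116 mm strip, softly weighted
    perp=X[:,:1]*-np.sin(th)+X[:,1:]*np.cos(th); al=X[:,:1]*np.cos(th)+X[:,1:]*np.sin(th)
    c=np.where(al>0,np.clip((.0575-abs(perp))/.008,-1,1),-1).mean(0)
    best=c>c.max()-.004
    return t,qs[best].mean(),len(X),c.max()
def target(q,gap=0,r=.31,z=.195):
    th=TH0-q; d=np.array([np.cos(th),np.sin(th)]); y=np.array([d[1],-d[0]])
    p=PIV+r*d-(.084+gap)*y
    return np.r_[p,z],th-np.pi     # y axis of tool along hood (az th-180)
def rows(tg):
    s=state(); w=s["tool_rot"]; R=Ro.from_quat(np.r_[w[1:],w[0]]).as_matrix(); p0=np.array(s["eef_pos"])
    a0=np.arctan2(R[1,1],R[0,1]); out=[]
    for p,a in tg:
        v=R.T@(p-p0); da=-(a-a0); da=(da+np.pi)%(2*np.pi)-np.pi
        out.append([[round(float(x),4) for x in v],round(da/np.pi,4)])
    print(round(s["t"],2),np.round(p0,4),np.round(s["contact_force"],2)); print(str(out).replace(" ",""))
E
python3 - <<'E'
from h import *
d=np.load("top.npy")
for c in("top","scene"):
    X=gpts(c,np.load(c+".npy")); print(c,cv2.minAreaRect((X*1000).astype(np.float32)),len(X))
print(hoodq("top"),hoodq("scene"))
P=cloud("top",d); m=(P[...,2]>.275)&(P[...,2]<.295)&(np.hypot(P[...,0]-.753,P[...,1]-.057)<.06); print("post",P[m].mean(0),m.sum())
p,a=target(0,.045,z=.33); h=np.array(state()["eef_pos"]);h[2]=.33
rows([(h,np.deg2rad(68)),(p,a),target(0,.045)])
# simulation
def sim(I,w0,q=.66):
    t=0;w=w0;o=[]
    while w>0:
        L=np.sqrt(.0281-.016*np.cos(.65-q)); L0=np.sqrt(.0281-.016*np.cos(.65))
        T=-800*(L-L0)*(.008*np.sin(q-.65)/L)
        w+=(T-.008*w-.001)/I*.002;q+=w*.002;t+=.002;o.append((t,q,w))
    return np.array(o)
for I in(.28,.35,.42):
    for w0 in(.1,.15):
        o=sim(I,w0,.65); print(I,w0,o[-1],[(x,o[np.argmax(o[:,1]>x),0].round(2),o[np.argmax(o[:,1]>x),2].round(2)) for x in(.8,1,1.2,1.3,1.4,1.5,1.6)])
E
```

```text
top ((584.2821655273438, -99.28379821777344), (356.1156005859375, 119.77182006835938), 43.56524658203125) 2626
scene ((588.0499267578125, -100.35841369628906), (351.2279052734375, 118.1318130493164), 43.543514251708984) 2961
(1.4, np.float64(0.01200000000000015), 2659, np.float64(0.91530081898695)) (1.45, np.float64(-0.003999999999999865), 2954, np.float64(0.9341163605351265))
post [0.74935308 0.05804255 0.28425876] 174
1.5 [0.234  0.5795 0.2146] [ 0.48  0.56 -0.08]
[[[-0.0,-0.0,-0.1154],np.float64(0.0001)],[[-0.6656,-0.6258,-0.1153],np.float64(0.1362)],[[-0.6656,-0.6258,0.0197],np.float64(0.1362)]]
0.28 0.1 [ 2.61200000e+00  1.61030364e+00 -2.17441848e-04] [(0.8, np.float64(1.0), np.float64(0.27)), (1, np.float64(1.51), np.float64(0.54)), (1.2, np.float64(1.82), np.float64(0.71)), (1.3, np.float64(1.96), np.float64(0.74)), (1.4, np.float64(2.1), np.float64(0.7)), (1.5, np.float64(2.25), np.float64(0.57)), (1.6, np.float64(2.51), np.float64(0.19))]
0.28 0.15 [ 2.364       1.61341214 -0.00296764] [(0.8, np.float64(0.78), np.float64(0.29)), (1, np.float64(1.27), np.float64(0.55)), (1.2
[... 940 characters left out ...]
04400000e+00  1.61290595e+00 -2.04214054e-03] [(0.8, np.float64(1.08), np.float64(0.22)), (1, np.float64(1.7), np.float64(0.45)), (1.2, np.float64(2.08), np.float64(0.59)), (1.3, np.float64(2.25), np.float64(0.61)), (1.4, np.float64(2.41), np.float64(0.58)), (1.5, np.float64(2.6), np.float64(0.47)), (1.6, np.float64(2.9), np.float64(0.18))]
0.42 0.15 [ 2.73800000e+00  1.61759094e+00 -1.95740040e-03] [(0.8, np.float64(0.83), np.float64(0.25)), (1, np.float64(1.4), np.float64(0.46)), (1.2, np.float64(1.78), np.float64(0.6)), (1.3, np.float64(1.94), np.float64(0.62)), (1.4, np.float64(2.11), np.float64(0.59)), (1.5, np.float64(2.29), np.float64(0.49)), (1.6, np.float64(2.57), np.float64(0.21))]
```

Emit:
jog_arm(increments=[[[0,0,-0.05],0],[[0,0,-0.1],0],[[-0.035,-0.035,-0.115],0.01],[[-0.07,-0.066,-0.115],0.02],[[-0.105,-0.1,-0.115],0.03],[[-0.14,-0.132,-0.115],0.04],[[-0.175,-0.165,-0.115],0.05],[[-0.21,-0.2,-0.115],0.06],[[-0.245,-0.23,-0.115],0.07],[[-0.28,-0.265,-0.115],0.08]], fingers=1, grip_force=10)

```text
t: 2.5
eef_pos: [0.3949, 0.2274, 0.3299]
tool_rot: [0.0, 0.313, 0.95, 0.0]
contact_force: [1.1, 0.0, -0.5]
gripper_width: 0.0204
gripper_force: 0.0
```

```bash
sed -i 's/PIV=.*; TH0/PIV=np.array([.7505,.057]); TH0/; s/223.5)/223.6)/; s/round(da\/np.pi,4)/round(float(da\/np.pi),4)/' h.py; python3 - <<'E'
from h import *
p,a=target(0,.045,z=.33);rows([(p,a),target(0,.045)]); print(state()["gripper_width"])
E
```

```text
2.5 [0.3949 0.2274 0.3299] [ 1.08  0.03 -0.45]
[[[-0.4607,-0.2534,-0.0001],0.0553],[[-0.4606,-0.2536,0.1349],0.0553]]
0.02039376292815282
```

Emit:
jog_arm(increments=[[[-0.04,-0.022,0],0.005],[[-0.08,-0.044,0],0.01],[[-0.12,-0.066,0],0.015],[[-0.16,-0.088,0],0.02],[[-0.2,-0.11,0],0.025],[[-0.24,-0.132,0],0.03],[[-0.28,-0.154,0],0.035],[[-0.32,-0.176,0],0.04],[[-0.36,-0.198,0],0.045],[[-0.39,-0.215,0],0.05]])

```text
t: 3.5
eef_pos: [0.5814, -0.178, 0.3294]
tool_rot: [0.0, 0.387, 0.922, -0.0]
contact_force: [0.6, 0.2, -0.1]
gripper_width: 0.0006
gripper_force: 0.0
```

```bash
python3 - <<'E'
from h import *
p,a=target(0,.045,z=.33);rows([(p,a),target(0,.045)])
E
```

```text
3.5 [ 0.5814 -0.178   0.3294] [ 0.6   0.25 -0.12]
[[[-0.075,-0.0267,-0.0006],0.0051],[[-0.075,-0.0267,0.1344],0.0051]]
```

Emit:
jog_arm(increments=[[[-0.04,-0.0135,0],0.0025],[[-0.075,-0.0265,0],0.005],[[-0.075,-0.0265,0.03],0.005],[[-0.075,-0.0265,0.07],0.005],[[-0.075,-0.0265,0.105],0.005],[[-0.075,-0.0265,0.125],0.005],[[-0.075,-0.0265,0.134],0.005],[[-0.075,-0.0265,0.134],0.005]])

```text
t: 4.3
eef_pos: [0.6145, -0.2474, 0.1948]
tool_rot: [-0.001, 0.393, 0.92, 0.0]
contact_force: [-0.1, -0.8, 0.8]
gripper_width: 0.0007
gripper_force: 0.0
```

```bash
python3 - <<'E'
from h import *
print(hoodq("top"),hoodq("scene"))
im,d=read_camera("scene");cv2.imwrite("pics/c.png",cv2.resize(im[90:290,90:340],None,fx=3,fy=3))
rows([target(0,g) for g in (.04,.03,.02,.012,.009,.006,.003,0.,-.003,-.006)])
E
```

```text
(4.3, np.float64(0.014000000000000151), 1796, np.float64(0.9183065360953515)) (4.35, np.float64(-0.007999999999999868), 2952, np.float64(0.9364625291568478))
4.45 [ 0.6152 -0.2477  0.1971] [-0.55  0.07  0.99]
[[[0.0033,-0.0019,0.0021],0.0006],[[0.0133,-0.0019,0.0021],0.0006],[[0.0233,-0.0018,0.002],0.0006],[[0.0313,-0.0018,0.002],0.0006],[[0.0343,-0.0018,0.002],0.0006],[[0.0373,-0.0018,0.002],0.0006],[[0.0403,-0.0018,0.002],0.0006],[[0.0433,-0.0018,0.002],0.0006],[[0.0463,-0.0018,0.002],0.0006],[[0.0493,-0.0018,0.002],0.0006]]
```

View pics/c.png

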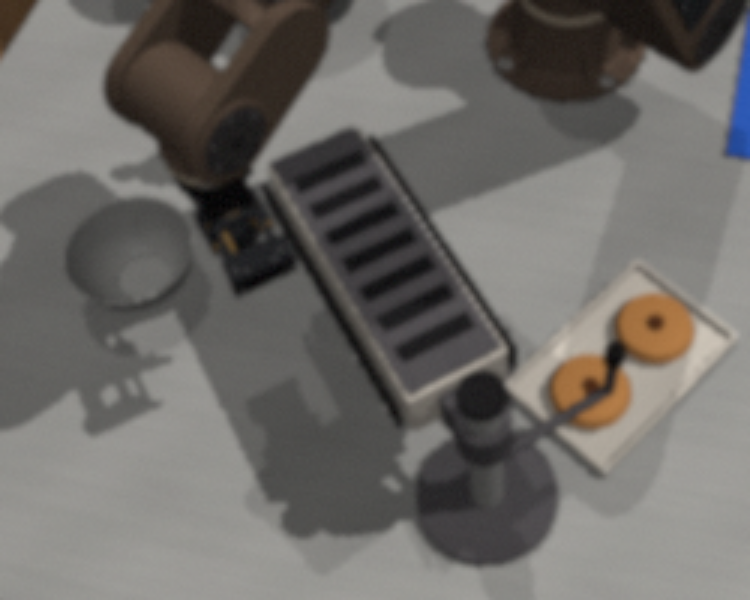

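The crop shows the gripper at about (245,250), down beside the trailing bar with a clear gap, and the whole grille visible. I'll approach softly.

Emit:
jog_arm(increments=[[[0.004,-0.001,0.001],0],[[0.012,-0.002,0.002],0],[[0.022,-0.002,0.002],0],[[0.03,-0.002,0.002],0],[[0.034,-0.002,0.002],0],[[0.037,-0.002,0.002],0],[[0.04,-0.002,0.002],0],[[0.043,-0.002,0.002],0],[[0.046,-0.002,0.002],0],[[0.049,-0.002,0.002],0]])

```text
t: 5.45
eef_pos: [0.5792, -0.2134, 0.1935]
tool_rot: [-0.0, 0.393, 0.919, 0.0]
contact_force: [-0.2, 0.2, 0.2]
gripper_width: 0.0004
gripper_force: 0.0
```

```bash
python3 - <<'E'
from h import *
print(hoodq("scene"))
q0=.02
rows([target(q0+.013*(i+1)) for i in range(10)])
E
```

```text
(5.45, np.float64(0.030000000000000165), 2793, np.float64(0.943621958498346))
5.5 [ 0.5789 -0.2129  0.1935] [-0.57  0.73 -0.72]
[[[0.0034,-0.0021,-0.0015],0.0111],[[0.0075,-0.0031,-0.0015],0.0152],[[0.0116,-0.0039,-0.0015],0.0194],[[0.0157,-0.0048,-0.0015],0.0235],[[0.0198,-0.0055,-0.0015],0.0277],[[0.0239,-0.0062,-0.0015],0.0318],[[0.028,-0.0069,-0.0015],0.0359],[[0.0321,-0.0075,-0.0015],0.0401],[[0.0363,-0.008,-0.0015],0.0442],[[0.0404,-0.0085,-0.0015],0.0484]]
```

Emit:
jog_arm(increments=[[[0.0034,-0.002,-0.001],0.011],[[0.0075,-0.003,-0.001],0.015],[[0.0116,-0.004,-0.001],0.019],[[0.0157,-0.005,-0.001],0.0235],[[0.0198,-0.0055,-0.001],0.0275],[[0.024,-0.006,-0.001],0.032],[[0.028,-0.007,-0.001],0.036],[[0.032,-0.0075,-0.001],0.04],[[0.0363,-0.008,-0.001],0.044],[[0.0404,-0.0085,-0.001],0.048]])

```text
t: 6.5
eef_pos: [0.545, -0.1899, 0.1946]
tool_rot: [0.0, 0.462, 0.887, 0.0]
contact_force: [0.7, -0.1, 1.0]
gripper_width: 0.0006
gripper_force: 0.3
```

```bash
python3 - <<'E'
from h import *
print(hoodq("scene"))
q0=.15
rows([target(q0+.0145*(i+1)) for i in range(10)])
E
```

```text
(6.5, np.float64(0.15800000000000028), 2775, np.float64(0.9481316109572198))
6.55 [ 0.5446 -0.1895  0.1946] [ 0.46  0.55 -0.86]
[[[0.0043,-0.0011,-0.0004],0.0045],[[0.0088,-0.0022,-0.0004],0.0091],[[0.0133,-0.0033,-0.0004],0.0137],[[0.0179,-0.0043,-0.0004],0.0183],[[0.0225,-0.0052,-0.0004],0.0229],[[0.027,-0.0061,-0.0003],0.0275],[[0.0316,-0.0069,-0.0003],0.0322],[[0.0362,-0.0076,-0.0003],0.0368],[[0.0408,-0.0082,-0.0003],0.0414],[[0.0455,-0.0088,-0.0003],0.046]]
```

Emit:
jog_arm(increments=[[[0.0043,-0.001,0],0.0045],[[0.0088,-0.002,0],0.009],[[0.0133,-0.003,0],0.0137],[[0.018,-0.004,0],0.0183],[[0.0225,-0.005,0],0.023],[[0.027,-0.006,0],0.0275],[[0.0316,-0.007,0],0.032],[[0.0362,-0.0075,0],0.0368],[[0.0408,-0.008,0],0.0414],[[0.0455,-0.009,0],0.046]])

```text
t: 7.55
eef_pos: [0.5116, -0.1578, 0.1946]
tool_rot: [0.0, 0.525, 0.851, 0.0]
contact_force: [-0.3, -1.0, -0.2]
gripper_width: 0.0005
gripper_force: 0.3
```

```bash
python3 - <<'E'
from h import *
print(hoodq("scene"))
q0=.295
rows([target(q0+.0145*(i+1)) for i in range(10)])
E
```

```text
(7.55, np.float64(0.3000000000000004), 2795, np.float64(0.9478369087371618))
7.6 [ 0.511  -0.1573  0.1946] [-0.12 -0.25  0.94]
[[[0.0043,-0.001,-0.0004],0.0045],[[0.0089,-0.0021,-0.0004],0.0091],[[0.0134,-0.0031,-0.0004],0.0138],[[0.018,-0.0041,-0.0004],0.0184],[[0.0225,-0.005,-0.0004],0.023],[[0.0271,-0.0059,-0.0004],0.0276],[[0.0317,-0.0067,-0.0004],0.0322],[[0.0363,-0.0074,-0.0004],0.0368],[[0.0409,-0.0081,-0.0004],0.0414],[[0.0455,-0.0087,-0.0004],0.0461]]
```

Emit:
jog_arm(increments=[[[0.0043,-0.001,0],0.0045],[[0.0088,-0.002,0],0.009],[[0.0133,-0.003,0],0.0137],[[0.018,-0.004,0],0.0183],[[0.0225,-0.005,0],0.023],[[0.027,-0.006,0],0.0275],[[0.0316,-0.007,0],0.032],[[0.0362,-0.0075,0],0.0368],[[0.0408,-0.008,0],0.0414],[[0.0455,-0.009,0],0.046]])

```text
t: 8.6
eef_pos: [0.483, -0.1211, 0.1946]
tool_rot: [0.0, 0.585, 0.811, 0.0]
contact_force: [-0.0, 0.0, -0.1]
gripper_width: 0.0
gripper_force: 0.2
```

```bash
python3 - <<'E'
from h import *
print(hoodq("scene"))
q0=.44
rows([target(q0+.014*(i+1)) for i in range(10)])
E
```

```text
(8.6, np.float64(0.4440000000000005), 2825, np.float64(0.9441713924161229))
8.65 [ 0.4826 -0.1207  0.1946] [-0.37  0.63  0.44]
[[[0.0044,-0.0008,-0.0004],0.0045],[[0.0088,-0.0019,-0.0004],0.009],[[0.0131,-0.0029,-0.0004],0.0134],[[0.0175,-0.0039,-0.0004],0.0179],[[0.0219,-0.0048,-0.0004],0.0224],[[0.0264,-0.0056,-0.0004],0.0268],[[0.0308,-0.0064,-0.0004],0.0313],[[0.0352,-0.0071,-0.0004],0.0357],[[0.0397,-0.0078,-0.0004],0.0402],[[0.0441,-0.0084,-0.0004],0.0446]]
```

Emit:
jog_arm(increments=[[[0.0044,-0.001,0],0.0045],[[0.0088,-0.002,0],0.009],[[0.0131,-0.003,0],0.0134],[[0.0175,-0.004,0],0.018],[[0.022,-0.005,0],0.0224],[[0.0264,-0.0056,0],0.0268],[[0.0308,-0.0064,0],0.0313],[[0.0352,-0.007,0],0.0357],[[0.0397,-0.0078,0],0.04],[[0.044,-0.0084,0],0.0446]])

```text
t: 9.65
eef_pos: [0.4611, -0.082, 0.1946]
tool_rot: [-0.0, 0.64, 0.768, 0.0]
contact_force: [0.3, -0.3, 0.3]
gripper_width: 0.0003
gripper_force: 0.0
```

```bash
python3 - <<'E'
from h import *
print(hoodq("scene"))
q0=.58
rows([target(q0+.0145*(i+1)) for i in range(10)])
E
```

```text
(9.65, np.float64(0.5820000000000006), 2845, np.float64(0.9392017074142488))
9.7 [ 0.4607 -0.0816  0.1946] [-0.18  0.12 -1.07]
[[[0.0047,-0.0012,-0.0004],0.0046],[[0.0092,-0.0023,-0.0004],0.0093],[[0.0138,-0.0034,-0.0004],0.0139],[[0.0183,-0.0044,-0.0004],0.0185],[[0.0229,-0.0053,-0.0004],0.0231],[[0.0275,-0.0061,-0.0004],0.0277],[[0.032,-0.0069,-0.0004],0.0323],[[0.0366,-0.0076,-0.0004],0.0369],[[0.0413,-0.0083,-0.0004],0.0416],[[0.0459,-0.0089,-0.0004],0.0462]]
```

Emit:
jog_arm(increments=[[[0.0046,-0.001,0],0.0046],[[0.0092,-0.0023,0],0.0093],[[0.0138,-0.0034,0],0.014],[[0.0183,-0.0044,0],0.0185],[[0.023,-0.0053,0],0.023],[[0.0275,-0.006,0],0.0277],[[0.032,-0.007,0],0.0323],[[0.0366,-0.0076,0],0.037],[[0.0413,-0.0083,0],0.0416],[[0.046,-0.009,0],0.046]])

```text
t: 10.7
eef_pos: [0.4439, -0.0384, 0.1946]
tool_rot: [-0.0, 0.694, 0.72, 0.0]
contact_force: [0.3, 0.3, 0.9]
gripper_width: 0.0006
gripper_force: 0.0
```

```bash
python3 - <<'E'
from h import *
print(hoodq("scene"))
q0=.725
rows([target(q0+x) for x in (.018,.038,.06,.083,.107,.132,.16,.19,.22,.25)])
E
```

```text
(10.7, np.float64(0.7480000000000008), 2838, np.float64(0.9400745498443527))
10.75 [ 0.4436 -0.038   0.1946] [-0.85 -1.11  0.23]
[[[0.0055,-0.0014,-0.0004],0.006],[[0.0117,-0.0029,-0.0004],0.0123],[[0.0187,-0.0044,-0.0004],0.0193],[[0.0259,-0.0058,-0.0004],0.0266],[[0.0335,-0.0071,-0.0004],0.0343],[[0.0414,-0.0082,-0.0004],0.0422],[[0.0504,-0.0093,-0.0004],0.0512],[[0.06,-0.0102,-0.0004],0.0607],[[0.0696,-0.0107,-0.0004],0.0702],[[0.0792,-0.011,-0.0004],0.0798]]
```

Emit:
jog_arm(increments=[[[0.0055,-0.0014,0],0.006],[[0.0117,-0.003,0],0.0123],[[0.0187,-0.0044,0],0.0193],[[0.026,-0.0058,0],0.0266],[[0.0335,-0.007,0],0.0343],[[0.0414,-0.0082,0],0.0422],[[0.0504,-0.0093,0],0.0512],[[0.06,-0.0102,0],0.0607],[[0.0696,-0.0107,0],0.07],[[0.079,-0.011,0],0.08]])

```text
t: 11.75
eef_pos: [0.4299, 0.0401, 0.1946]
tool_rot: [-0.0, 0.779, 0.627, 0.0]
contact_force: [-0.6, 0.1, 0.6]
gripper_width: 0.0005
gripper_force: 0.0
```

```bash
cat >> h.py <<'E'
def acc(q,w,I):
    L=np.sqrt(.0281-.016*np.cos(.65-q)); L0=np.sqrt(.0281-.016*np.cos(.65))
    return (-800*(L-L0)*(.008*np.sin(q-.65)/L)-.008*w-.001*np.sign(w))/I
def run(q,w,I,T,dt=.002):
    o=[]
    for i in range(int(T/dt)): w+=acc(q,w,I)*dt;q+=w*dt;o.append((q,w))
    return np.array(o)
E
python3 - <<'E'
from h import *
h=hoodq("scene");print(h)
q0=.975
rows([target(q0+.04*(i+1)) for i in range(10)])
# energy-consistent start from 0.748 at w (unknown) -> print candidates
for I in(.28,.35,.42):
    for w in(.15,.2,.25):
        o=run(.748,w,I,4); print(I,w,"q(1.05s)",o[524].round(3),"turn",o[:,0].max().round(3),"t",10.7+.002*o[:,0].argmax())
E
```

```text
(11.75, np.float64(1.1600000000000013), 3001, np.float64(0.9391010674939712))
11.8 [0.4298 0.0409 0.1947] [-0.4   0.85 -0.5 ]
[[[0.0123,-0.0032,-0.0003],0.0121],[[0.0249,-0.0058,-0.0003],0.0248],[[0.0375,-0.008,-0.0003],0.0376],[[0.0503,-0.0096,-0.0003],0.0503],[[0.0631,-0.0107,-0.0003],0.063],[[0.0759,-0.0113,-0.0003],0.0758],[[0.0888,-0.0114,-0.0003],0.0885],[[0.1016,-0.0109,-0.0003],0.1012],[[0.1144,-0.01,-0.0003],0.114],[[0.1272,-0.0085,-0.0003],0.1267]]
0.28 0.15 q(1.05s) [1.145 0.671] turn 1.607 t 12.616
0.28 0.2 q(1.05s) [1.208 0.72 ] turn 1.611 t 12.521999999999998
0.28 0.25 q(1.05s) [1.268 0.753] turn 1.617 t 12.44
0.35 0.15 q(1.05s) [1.095 0.568] turn 1.609 t 12.803999999999998
0.35 0.2 q(1.05s) [1.157 0.626] turn 1.615 t 12.692
0.35 0.25 q(1.05s) [1.217 0.671] turn 1.622 t 12.596
0.42 0.15 q(1.05s) [1.062 0.496] turn 1.611 t 12.966
0.42 0.2 q(1.05s) [1.123 0.557] turn 1.618 t 12.84
0.42 0.25 q(1.05s) [1.182 0.608] turn 1.626 t 12.73
```

```bash
python3 - <<'E'
from h import *
rows([target(q) for q in (1.045,1.135,1.23,1.325,1.41,1.478,1.535,1.573,1.592,1.6)])
E
```

```text
11.8 [0.4298 0.0409 0.1947] [-0.4   0.85 -0.5 ]
[[[0.0217,-0.0052,-0.0003],0.0217],[[0.0503,-0.0096,-0.0003],0.0503],[[0.0807,-0.0114,-0.0003],0.0805],[[0.1112,-0.0103,-0.0003],0.1108],[[0.1383,-0.0069,-0.0003],0.1378],[[0.1597,-0.0025,-0.0003],0.1595],[[0.1773,0.0023,-0.0003],0.1776],[[0.189,0.0061,-0.0003],0.1897],[[0.1947,0.0081,-0.0003],0.1958],[[0.1971,0.009,-0.0003],0.1983]]
```

Emit:
jog_arm(increments=[[[0.0217,-0.005,0],0.0217],[[0.05,-0.0096,0],0.05],[[0.0807,-0.0114,0],0.0805],[[0.111,-0.0103,0],0.111],[[0.138,-0.007,0],0.138],[[0.16,-0.0025,0],0.16],[[0.177,0.0023,0],0.1776],[[0.189,0.006,0],0.19],[[0.1945,0.008,0],0.196],[[0.197,0.009,0],0.198]])

```text
t: 12.8
eef_pos: [0.4805, 0.2304, 0.1944]
tool_rot: [-0.0, 0.933, 0.36, -0.0]
contact_force: [-1.2, -0.8, -0.1]
gripper_width: 0.0007
gripper_force: 0.0
```

```bash
python3 - <<'E'
from h import *
print(hoodq("scene"))
print(hoodq("scene"))
rows([target(q) for q in (1.595,1.59,1.585,1.58,1.575)])
E
```

```text
(12.8, np.float64(1.6180000000000014), 3355, np.float64(0.9369238218749787))
(12.85, np.float64(1.6120000000000019), 3344, np.float64(0.9327983453080062))
12.9 [0.4803 0.23   0.1945] [-0.07 -3.22  0.15]
[[[-0.0001,-0.0004,-0.0005],-0.0001],[[-0.0017,0.0001,-0.0005],-0.0017],[[-0.0032,0.0005,-0.0005],-0.0032],[[-0.0047,0.0009,-0.0005],-0.0048],[[-0.0063,0.0014,-0.0005],-0.0064]]
```

Emit:
jog_arm(increments=[[[0,0,0],0],[[0,0,0],0],[[0,0,0],0],[[0,0,0],0],[[0,0,0],0],[[0,0,0],0],[[0,0,0],0],[[0,0,0],0],[[0,0,0],0],[[0,0,0],0]])

```text
t: 13.9
eef_pos: [0.4805, 0.2304, 0.1946]
tool_rot: [-0.0, 0.933, 0.36, 0.0]
contact_force: [-1.1, -0.8, -0.0]
gripper_width: 0.0006
gripper_force: 0.8
```

```bash
python3 - <<'E'
from h import *
print(hoodq("scene"),hoodq("top"))
qf=1.595;v=np.minimum(.008,.001*np.arange(1,11)+.001)
q=qf-np.cumsum(v);print(q)
rows([target(x) for x in q])
E
```

```text
(13.9, np.float64(1.6080000000000017), 3327, np.float64(0.9361452673477396)) (13.95, np.float64(1.6220000000000012), 1758, np.float64(0.9335823014663387))
[1.593 1.59  1.586 1.581 1.575 1.568 1.56  1.552 1.544 1.536]
14.0 [0.4805 0.2304 0.1947] [-1.39 -1.23 -1.31]
[[[-0.0011,-0.0,-0.0003],-0.0009],[[-0.002,0.0002,-0.0003],-0.0019],[[-0.0033,0.0006,-0.0003],-0.0031],[[-0.0048,0.001,-0.0003],-0.0047],[[-0.0067,0.0016,-0.0003],-0.0066],[[-0.0088,0.0022,-0.0003],-0.0089],[[-0.0113,0.003,-0.0003],-0.0114],[[-0.0137,0.0037,-0.0003],-0.014],[[-0.0162,0.0045,-0.0003],-0.0165],[[-0.0186,0.0053,-0.0003],-0.0191]]
```

Emit:
jog_arm(increments=[[[-0.001,0,0],-0.001],[[-0.002,0,0],-0.002],[[-0.0033,0.0006,0],-0.003],[[-0.0048,0.001,0],-0.0047],[[-0.0067,0.0016,0],-0.0066],[[-0.0088,0.0022,0],-0.009],[[-0.0113,0.003,0],-0.0114],[[-0.0137,0.0037,0],-0.014],[[-0.0162,0.0045,0],-0.0165],[[-0.0186,0.0053,0],-0.019]])

```text
t: 15.0
eef_pos: [0.4701, 0.2138, 0.1947]
tool_rot: [-0.0, 0.922, 0.388, 0.0]
contact_force: [-1.9, -0.8, 0.6]
gripper_width: 0.0003
gripper_force: 0.7
```

```bash
python3 - <<'E'
from h import *
print(hoodq("scene"))
rows([target(1.536-.01*(i+1)) for i in range(10)])
E
```

```text
(15.0, np.float64(1.5480000000000018), 3300, np.float64(0.933153534539072))
15.05 [0.47   0.2135 0.1947] [-0.75 -2.1   0.35]
[[[-0.0026,0.0007,-0.0003],-0.0029],[[-0.0057,0.0016,-0.0003],-0.0061],[[-0.0088,0.0025,-0.0003],-0.0093],[[-0.0118,0.0035,-0.0003],-0.0125],[[-0.0149,0.0045,-0.0003],-0.0156],[[-0.0179,0.0055,-0.0003],-0.0188],[[-0.021,0.0065,-0.0003],-0.022],[[-0.024,0.0076,-0.0003],-0.0252],[[-0.027,0.0087,-0.0003],-0.0284],[[-0.03,0.0098,-0.0003],-0.0316]]
```

Emit:
jog_arm(increments=[[[-0.0026,0.0007,0],-0.003],[[-0.0057,0.0016,0],-0.006],[[-0.0088,0.0025,0],-0.0093],[[-0.0118,0.0035,0],-0.0125],[[-0.015,0.0045,0],-0.0156],[[-0.018,0.0055,0],-0.0188],[[-0.021,0.0065,0],-0.022],[[-0.024,0.0076,0],-0.025],[[-0.027,0.0087,0],-0.0284],[[-0.03,0.0098,0],-0.0316]])

```text
t: 16.05
eef_pos: [0.456, 0.1854, 0.1946]
tool_rot: [-0.0, 0.901, 0.433, 0.0]
contact_force: [-0.6, 0.1, 0.4]
gripper_width: 0.0006
gripper_force: 0.4
```

```bash
python3 - <<'E'
from h import *
print(hoodq("scene"))
rows([target(1.436-x) for x in (.01,.019,.027,.035,.042,.049,.056,.063,.07,.077)])
E
```

```text
(16.05, np.float64(1.4480000000000015), 3203, np.float64(0.9358538134544695))
16.1 [0.4559 0.1851 0.1946] [-0.57 -1.2  -0.79]
[[[-0.003,0.0009,-0.0004],-0.003],[[-0.0058,0.0017,-0.0004],-0.0059],[[-0.0083,0.0024,-0.0004],-0.0084],[[-0.0107,0.0031,-0.0004],-0.011],[[-0.0129,0.0038,-0.0004],-0.0132],[[-0.015,0.0045,-0.0004],-0.0154],[[-0.0172,0.0052,-0.0004],-0.0177],[[-0.0193,0.0059,-0.0004],-0.0199],[[-0.0214,0.0066,-0.0004],-0.0221],[[-0.0235,0.0074,-0.0004],-0.0243]]
```

Emit:
jog_arm(increments=[[[-0.003,0.001,0],-0.003],[[-0.0058,0.0017,0],-0.006],[[-0.0083,0.0024,0],-0.0084],[[-0.0107,0.003,0],-0.011],[[-0.013,0.0038,0],-0.0132],[[-0.015,0.0045,0],-0.0154],[[-0.0172,0.0052,0],-0.0177],[[-0.0193,0.006,0],-0.02],[[-0.0214,0.0066,0],-0.022],[[-0.0235,0.0074,0],-0.0243]])

```text
t: 17.1
eef_pos: [0.4472, 0.1625, 0.1946]
tool_rot: [-0.0, 0.884, 0.467, 0.0]
contact_force: [-0.3, -1.0, 0.7]
gripper_width: 0.0006
gripper_force: 0.1
```

```bash
python3 - <<'E'
from h import *
print(hoodq("scene"),hoodq("top"))
rows([target(1.359-x) for x in (.006,.012,.017,.022,.026,.03,.033,.036,.039,.042)])
E
```

```text
(17.1, np.float64(1.3760000000000014), 3151, np.float64(0.9326099049273574)) (17.15, np.float64(1.3880000000000017), 1921, np.float64(0.9392241290151611))
17.2 [0.4472 0.1624 0.1947] [-0.12 -1.82 -0.93]
[[[-0.0022,0.0005,-0.0003],-0.0024],[[-0.0041,0.001,-0.0003],-0.0043],[[-0.0056,0.0015,-0.0003],-0.0059],[[-0.0072,0.0019,-0.0003],-0.0075],[[-0.0084,0.0023,-0.0003],-0.0087],[[-0.0096,0.0026,-0.0003],-0.01],[[-0.0105,0.0029,-0.0003],-0.011],[[-0.0115,0.0032,-0.0003],-0.0119],[[-0.0124,0.0035,-0.0003],-0.0129],[[-0.0133,0.0038,-0.0003],-0.0138]]
```

Emit:
jog_arm(increments=[[[-0.0022,0.0005,0],-0.0024],[[-0.004,0.001,0],-0.0043],[[-0.0056,0.0015,0],-0.006],[[-0.0072,0.002,0],-0.0075],[[-0.0084,0.0023,0],-0.0087],[[-0.0096,0.0026,0],-0.01],[[-0.0105,0.003,0],-0.011],[[-0.0115,0.0032,0],-0.012],[[-0.0124,0.0035,0],-0.013],[[-0.0133,0.0038,0],-0.0138]])

```text
t: 18.2
eef_pos: [0.4429, 0.1495, 0.1946]
tool_rot: [-0.0, 0.874, 0.486, 0.0]
contact_force: [-0.1, -0.2, 0.1]
gripper_width: 0.0005
gripper_force: 0.0
```

```bash
python3 - <<'E'
from h import *
print(hoodq("scene"),hoodq("top"))
rows([target(1.317-x) for x in (.003,.006,.009,.012,.015,.018,.021,.024,.027,.029)])
E
```

```text
(18.2, np.float64(1.3360000000000014), 3127, np.float64(0.9351273857221538)) (18.25, np.float64(1.3500000000000012), 1937, np.float64(0.9386952444527954))
18.3 [0.4429 0.1495 0.1946] [ 0.15  0.51 -0.41]
[[[-0.0012,0.0003,-0.0004],-0.001],[[-0.0021,0.0006,-0.0004],-0.002],[[-0.003,0.0008,-0.0004],-0.0029],[[-0.0039,0.0011,-0.0004],-0.0039],[[-0.0049,0.0014,-0.0004],-0.0048],[[-0.0058,0.0016,-0.0004],-0.0058],[[-0.0067,0.0019,-0.0004],-0.0067],[[-0.0076,0.0022,-0.0004],-0.0077],[[-0.0086,0.0025,-0.0004],-0.0086],[[-0.0092,0.0026,-0.0004],-0.0093]]
```

Emit:
jog_arm(increments=[[[-0.001,0.0003,0],-0.001],[[-0.002,0.0006,0],-0.002],[[-0.003,0.0008,0],-0.003],[[-0.004,0.001,0],-0.004],[[-0.0049,0.0014,0],-0.0048],[[-0.0058,0.0016,0],-0.0058],[[-0.0066,0.0019,0],-0.0066],[[-0.0073,0.0021,0],-0.0073],[[-0.0079,0.0023,0],-0.008],[[-0.0085,0.0025,0],-0.0086]])

```text
t: 19.3
eef_pos: [0.4406, 0.141, 0.1946]
tool_rot: [-0.0, 0.867, 0.498, 0.0]
contact_force: [-0.4, -0.4, 0.2]
gripper_width: 0.0002
gripper_force: 0.0
```

```bash
python3 - <<'E'
from h import *
print(hoodq("scene"),hoodq("top"))
rows([target(1.288-x) for x in (.002,.004,.006,.008,.010,.011,.012,.012,.012,.012)])
E
```

```text
(19.3, np.float64(1.3080000000000014), 3095, np.float64(0.9362218876942154)) (19.35, np.float64(1.3240000000000014), 1996, np.float64(0.9449372012747803))
19.4 [0.4405 0.141  0.1946] [ 1.75  0.26 -0.24]
[[[-0.0013,0.0003,-0.0004],-0.0013],[[-0.0019,0.0005,-0.0004],-0.002],[[-0.0025,0.0006,-0.0004],-0.0026],[[-0.0031,0.0008,-0.0004],-0.0032],[[-0.0038,0.001,-0.0004],-0.0039],[[-0.0041,0.0011,-0.0004],-0.0042],[[-0.0044,0.0012,-0.0004],-0.0045],[[-0.0044,0.0012,-0.0004],-0.0045],[[-0.0044,0.0012,-0.0004],-0.0045],[[-0.0044,0.0012,-0.0004],-0.0045]]
```

Emit:
jog_arm(increments=[[[-0.0006,0.0002,0],-0.0006],[[-0.0012,0.0003,0],-0.0012],[[-0.0017,0.0005,0],-0.0018],[[-0.0022,0.0006,0],-0.0023],[[-0.0027,0.0007,0],-0.0028],[[-0.003,0.0008,0],-0.003],[[-0.0033,0.0009,0],-0.0033],[[-0.0036,0.001,0],-0.0036],[[-0.0038,0.001,0],-0.0038],[[-0.004,0.001,0],-0.004]])

```text
t: 20.4
eef_pos: [0.4394, 0.137, 0.1946]
tool_rot: [-0.0, 0.864, 0.503, 0.0]
contact_force: [0.5, 0.2, 1.0]
gripper_width: 0.0004
gripper_force: 0.0
```

```bash
python3 - <<'E'
from h import *
print(hoodq("scene"),hoodq("scene"),hoodq("top"))
E
```

```text
(20.4, np.float64(1.2960000000000014), 3096, np.float64(0.9337829938214759)) (20.45, np.float64(1.2960000000000014), 3090, np.float64(0.9381418817913426)) (20.5, np.float64(1.3160000000000014), 2010, np.float64(0.9443592052525809))
```

Emit:
jog_arm(increments=[[[0,0,0],0],[[0,0,0],0],[[0,0,0],0],[[0,0,0],0],[[0,0,0],0],[[0,0,0],0],[[0,0,0],0],[[0,0,0],0]])

```text
t: 21.35
eef_pos: [0.4394, 0.1371, 0.1947]
tool_rot: [-0.0, 0.864, 0.503, 0.0]
contact_force: [0.7, 0.4, 0.1]
gripper_width: 0.0005
gripper_force: 0.0
```

```bash
python3 - <<'E'
from h import *
print(hoodq("scene"),hoodq("scene"),hoodq("top"))
rows([target(1.276,g) for g in(.004,.01,.02,.05)]+[target(1.276,.08,z=.33)])
E
```

```text
(21.35, np.float64(1.3040000000000014), 3121, np.float64(0.9359671762342935)) (21.4, np.float64(1.3040000000000014), 3097, np.float64(0.9393935599689541)) (21.45, np.float64(1.3220000000000014), 2077, np.float64(0.9445552857667171))
21.5 [0.4394 0.1371 0.1946] [-0.22  0.43 -0.26]
[[[-0.0044,0.0002,-0.0004],-0.0005],[[-0.0104,0.0002,-0.0004],-0.0005],[[-0.0204,0.0002,-0.0004],-0.0005],[[-0.0504,0.0003,-0.0004],-0.0005],[[-0.0804,0.0003,-0.1354],-0.0005]]
```

Emit:
jog_arm(increments=[[[-0.003,0,0],0],[[-0.008,0,0],0],[[-0.016,0,0],0],[[-0.026,0,0],0],[[-0.036,0,0],0],[[-0.045,0,0],0],[[-0.05,0,0],0],[[-0.05,0,-0.03],0],[[-0.05,0,-0.075],0],[[-0.05,0,-0.12],0]])

```text
t: 22.5
eef_pos: [0.4142, 0.0932, 0.3161]
tool_rot: [-0.0, 0.864, 0.503, -0.0]
contact_force: [1.4, 0.1, -0.2]
gripper_width: -0.0
gripper_force: 0.0
```

```bash
python3 - <<'E'
from h import *
print(hoodq("scene"),hoodq("top"))
E
```

```text
(22.5, np.float64(1.3060000000000014), 3093, np.float64(0.9407522412194106)) (22.55, np.float64(1.3120000000000014), 2463, np.float64(0.9295070455496439))
```

Emit:
jog_arm(increments=[[[0,0,-0.02],0],[[0,0,-0.04],0],[[0,0,-0.05],0],[[0,0,-0.05],0],[[0,0,-0.05],0],[[0,0,-0.05],0],[[0,0,-0.05],0],[[0,0,-0.05],0],[[0,0,-0.05],0],[[0,0,-0.05],0]])

```text
t: 23.6
eef_pos: [0.4147, 0.0936, 0.3645]
tool_rot: [-0.0, 0.864, 0.503, -0.0]
contact_force: [0.5, -0.1, -0.1]
gripper_width: 0.0003
gripper_force: 0.0
```

```bash
python3 - <<'E'
from h import *
print(hoodq("scene"),hoodq("top"))
E
```

```text
(23.6, np.float64(1.3000000000000014), 3106, np.float64(0.9374409546273397)) (23.65, np.float64(1.3080000000000014), 2278, np.float64(0.9344822725688758))
```

Emit:
jog_arm(increments=[[[0,0,0],0],[[0,0,0],0],[[0,0,0],0],[[0,0,0],0],[[0,0,0],0],[[0,0,0],0],[[0,0,0],0],[[0,0,0],0],[[0,0,0],0],[[0,0,0],0]])

```text
t: 24.7
eef_pos: [0.4147, 0.0936, 0.3646]
tool_rot: [-0.0, 0.864, 0.503, 0.0]
contact_force: [0.1, 0.4, -0.5]
gripper_width: 0.0005
gripper_force: 0.0
```

```bash
python3 - <<'E'
from h import *
for i in range(4):print(hoodq("scene"))
im,d=read_camera("scene");cv2.imwrite("pics/d.png",im);print(state()["contact_force"])
E
```

```text
(24.7, np.float64(1.3040000000000014), 3095, np.float64(0.9387315128548523))
(24.75, np.float64(1.3040000000000014), 3095, np.float64(0.9402656087212558))
(24.8, np.float64(1.3040000000000014), 3086, np.float64(0.9385946644956271))
(24.85, np.float64(1.3040000000000014), 3108, np.float64(0.9365903197505541))
[-0.29249658  1.44414588  0.13508781]
```

View pics/d.png

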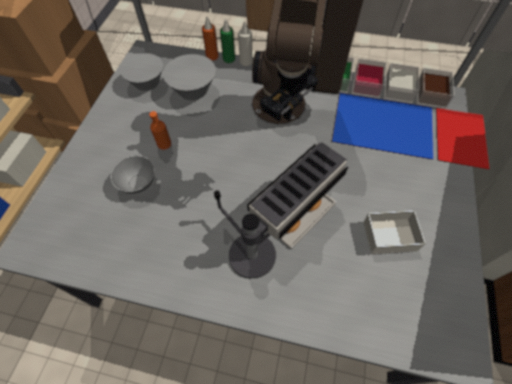

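The scene view shows the hood at about (300,185), over the tray, with the gripper well clear and the bottle (160,132), bowl (133,175) and tub (395,232) where they started. The hood reads q ≈ 1.30 and isn't moving. I'll wait out the five seconds.

Emit:
jog_arm(increments=[[[0,0,0],0],[[0,0,0],0],[[0,0,0],0],[[0,0,0],0],[[0,0,0],0],[[0,0,0],0],[[0,0,0],0],[[0,0,0],0],[[0,0,0],0],[[0,0,0],0]])

```text
t: 25.95
eef_pos: [0.4147, 0.0936, 0.3646]
tool_rot: [-0.0, 0.864, 0.503, 0.0]
contact_force: [-0.4, 0.3, -0.1]
gripper_width: 0.0006
gripper_force: 0.0
```

Emit:
jog_arm(increments=[[[0,0,0],0],[[0,0,0],0],[[0,0,0],0],[[0,0,0],0],[[0,0,0],0],[[0,0,0],0],[[0,0,0],0],[[0,0,0],0],[[0,0,0],0],[[0,0,0],0]])

```text
t: 26.95
eef_pos: [0.4147, 0.0936, 0.3646]
tool_rot: [-0.0, 0.864, 0.503, 0.0]
contact_force: [-1.0, 0.7, 0.3]
gripper_width: 0.0004
gripper_force: 0.0
```

Emit:
jog_arm(increments=[[[0,0,0],0],[[0,0,0],0],[[0,0,0],0],[[0,0,0],0],[[0,0,0],0],[[0,0,0],0],[[0,0,0],0],[[0,0,0],0],[[0,0,0],0],[[0,0,0],0]])

```text
t: 27.95
eef_pos: [0.4147, 0.0936, 0.3646]
tool_rot: [-0.0, 0.864, 0.503, 0.0]
contact_force: [0.0, -0.4, 1.2]
gripper_width: 0.0006
gripper_force: 0.0
```

Emit:
jog_arm(increments=[[[0,0,0],0],[[0,0,0],0],[[0,0,0],0],[[0,0,0],0],[[0,0,0],0],[[0,0,0],0],[[0,0,0],0],[[0,0,0],0],[[0,0,0],0],[[0,0,0],0]])

```text
t: 28.95
eef_pos: [0.4147, 0.0936, 0.3646]
tool_rot: [-0.0, 0.864, 0.503, 0.0]
contact_force: [0.0, 1.0, -0.6]
gripper_width: 0.0002
gripper_force: 0.0
```

```bash
python3 - <<'E'
from h import *
print(hoodq("scene"),hoodq("top")); print(state()["t"]); print(finish_job())
E
```

```text
(28.95, np.float64(1.3040000000000014), 3089, np.float64(0.9388169270088808)) (29.0, np.float64(1.3120000000000014), 2307, np.float64(0.9322729678659368))
29.05
the job is handed in; nothing more can be done
None
```

The hood is hanging still above the tray at about q = 1.30; it had been on its own for more than five seconds when I handed the job in at 29 s, and the bottle, bowl and tub look unmoved.

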